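Find and seat the rocking bay cover of a lens box

TASK

The three bays of the grey lens box are closed by identical white covers, and one of them is not seated and rocks. Working from left to right as the robot sees them, press on each of the three covers with the fingertips, and push the one that rocks straight down until it snaps past its catches and lies flat and fully home like the others. Only press: do not pick anything up, and leave the things round the box where they are.

Things in the scene. Friction and masses are not known exactly. Their poses are not given: they have to be found in the camera images.
- lens_box: fixed grey lens box, 106 (x, front to back) x 290 (y, along the row) x 30 mm high, with three square bays, 67 (x) x 65.6 mm (y), in its top, centres at y = +90, 0 and -90 mm, floors 20 mm above the bench. Origin at the centre of its underside, z up, y to the left along the row. One bay, any of the three, holds the cover that rocks
- cover_left: the left cover as the robot sees the row. Square white plastic cap, 64 x 64 x 16 mm, 60 g, loose. Origin at the centre of its underside, z up, y to the left along the row. Seated, like two of the three, it lies flat and firm on the bay floor: origin 20 mm, top 36 mm above the bench, 6 mm proud of the box's top. Flat top with a thin grey square line 7 mm in from the edge
- cover_middle: the middle cover, identical. Square white plastic cap, 64 x 64 x 16 mm, 60 g, loose. Origin at the centre of its underside, z up, y to the left along the row. The unseated cover stands on two spring catches under the middles of its left and right (+y, -y) edges, 3.3 mm too high; a press of under 1 N near its front or back (-x, +x) edge tips it that way by up to 6 degrees
- cover_right: the right cover, identical. Square white plastic cap, 64 x 64 x 16 mm, 60 g, loose. Origin at the centre of its underside, z up, y to the left along the row. About 10 N straight down on the middle of the unseated cover pushes it past both catches; it then drops 3.3 mm to the bay floor and stays there, flat
- lens_by: bystander: loose black lens barrel, 53 mm across, 34 mm high, left of the box; origin at the centre of its underside
- sachets: bystander: loose bundle of blue and white sachets, 57 x 68 x 45 mm, right of the box; origin at the centre of its underside
- tape_by: bystander: loose roll of cream tape lying flat, 68 mm across, 18 mm high, behind the box to the right; origin at the centre of its underside
Not all that is in view belongs to the job. What is shaped like the cover_right but turquoise is not meant.

How it is judged:
By the outcome, as a careful person would: the job done as asked, in the order asked, and still so for the second after the job is handed in, with the robot touching nothing.
It also fails if it takes over 48 s, if anything falls off the work surface, if the arm or the gripper's body presses on something with over 40 N, if the wrist force passes 120 N, or if a joint passes its speed limit or range.

ROBOT

A 6-joint arm with a two-finger parallel gripper is mounted at the origin on a cart in front of the work surface, level with it; the furniture and walls round the work are solid. World frame = base frame: x ahead of the robot, y to its left, z up, the work surface at z = 0. Lengths are in mm, angles in rad, forces in N, time in s.
With the tool pointing down it reaches from about 300 to 875 mm from the base axis. Payload 4.2 kg.
Tool frame: the origin (TCP) lies midway between the tips of the shut fingers; the grasp point (between the pads) lies 19 mm behind it; z points along the fingers, y is the line along which they close (so a half turn about z gives the same grasp; the last joint's range is limited). The gripper opens to 85 mm and grips with 20 to 120 N. Pads are 22 mm wide; open, the fingers measure 114 mm over their backs; the gripper's body (76 mm by 85 mm) begins 54 mm behind the grasp point. The pads swing forward as they close: fully open they stand 13 mm farther back than shut.
Start: joints at [1.292, 0.32, 1.565, -0, 1.257, -0.02], TCP at [147.156, 555.866, 231.338] pointing down, gripper open.
Joint ranges: [-3.11, 3.11], [-0.84, 2.01], [0.21, 2.61], [-1.34, 4.49], [0.05, 2.63], [-2.56, 2.56]. Speed limits (rad/s): [2.57, 2.57, 3.14, 3.14, 3.14, 3.14].

INTERFACE

Orientations are given as a unit quaternion [w, x, y, z].
In Python, from plant import robot gives the robot as it stands. Calls block until the motion is done:
- robot.goto(position, orientation): joint-space move of the TCP to a pose.
- robot.move_straight(position, feed=150, attitude=None, guard=None): straight line of the TCP; attitude=None keeps the orientation; feed is the mean speed in mm/s. With guard (N) it stops when the force on the tool has changed by that much, and returns True; else False.
- robot.set_joints(angles): joint-space move.
- robot.command_gripper(opening, grip_force=None): finger opening in mm; grip_force is the grip in N (None keeps the last); returns when the fingers have stopped.
- robot.sleep(seconds).
- robot.solve_ik(position, orientation): joint angles nearest the present ones, or None.
- robot.camera(name): name is "side" or "top"; returns the picture (400x640x3 uint8, blue, green, red); there is no depth.
- robot.camera_model(name): a dict with "intrinsics" (3x3 intrinsics, pixels), "R" (3x3) and "t" (3): a world point X has camera coordinates R X + t. Camera axes: x right, y down, z forward; pixel columns grow to the right and rows downward; lengths in mm; the calibration is good to about 2 mm. A picture is of the moment at which its call begins. camera_model takes no time and is no camera call.
A pose or a line that the arm cannot do raises robot.IKError and nothing moves.
- robot.close_job(): hands the job in; it is judged then, once.
Readings, each from a call of its own:
- robot.read_clock(): time.
- robot.read_joints(): joint angles.
- robot.read_joint_vel(): joint speeds.
- robot.read_joint_torque(): joint torques, N m.
- robot.read_eef_pos(): TCP position.
- robot.read_tcp_rot(): TCP orientation.
- robot.read_wrist_force(): force on the tool from outside, world axes, zero at the start.
- robot.read_wrist_torque(): the same for the moment, N m.
- robot.read_finger_gap(): finger opening in mm.
- robot.read_finger_force(): force on a finger pad.
Only numpy, scipy, OpenCV 4.12 (cv2) and the standard library are available. Lean on these libraries where they do the work, as an engineer would, in place of code of your own. Each camera call takes 0.05 s, during which the arm holds its last target. There are 200 camera calls.

## Working session

There is one attempt and no reset: what is moved stays moved. The work goes in short steps, each a Python script; the robot and the scene stay as the last script left them, time stands still between calls to the robot, and variables do not carry over. Pictures are saved under pics/ and viewed, at most 10 in all, crops included, and the job is handed in when it is done.

```bash
mkdir -p pics; ls; python3 - <<'E'
from plant import robot
import cv2,numpy as np
for n in("side","top"):
    cv2.imwrite(f"pics/{n}0.png",robot.camera(n)); m=robot.camera_model(n); print(n,np.round(m["intrinsics"],1).tolist(),np.round(m["R"],4).tolist(),np.round(m["t"],1).tolist())
print(robot.read_clock(),robot.read_tcp_rot(),robot.read_finger_gap())
E
```

```text
pics
side [[405.7, 0.0, 317.3], [0.0, 405.7, 196.3], [0.0, 0.0, 1.0]] [[0.954, -0.2993, -0.0172], [-0.1592, -0.4572, -0.875], [0.2541, 0.8375, -0.4838]] [-561.7, 90.1, 1261.9]
top [[516.3, 0.0, 314.5], [0.0, 516.3, 200.7], [0.0, 0.0, 1.0]] [[-0.0084, -0.9998, -0.0193], [-0.9815, 0.0119, -0.1909], [0.1911, 0.0174, -0.9814]] [-43.1, 563.0, 1331.1]
0.1 [-1.13759152e-04  1.29045618e-01  9.91638347e-01 -7.77900009e-04] 85.31216963708921
```

View pics/top0.png

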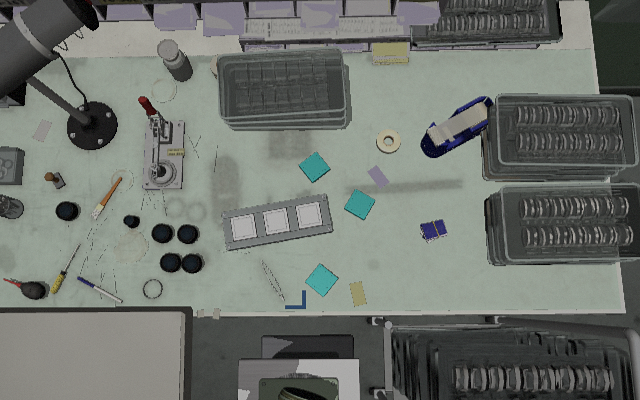

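View pics/side0.png

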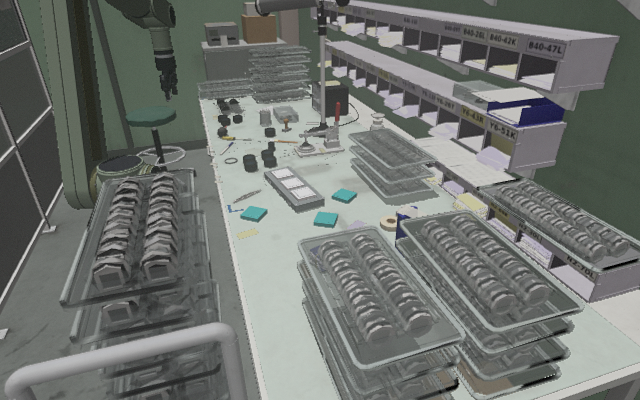

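Top view: the grey box with three white covers at (243,226), (275,219), (309,215). The turquoise squares at (314,166), (360,204), (321,279) are decoys. I'll take close crops for the measurement.

```bash
python3 - <<'E'
import cv2
a=cv2.imread("pics/top0.png")[185:260,215:340]; b=cv2.imread("pics/side0.png")[155:220,250:340]
cv2.imwrite("pics/topc.png",cv2.resize(a,None,fx=6,fy=6,interpolation=cv2.INTER_CUBIC))
cv2.imwrite("pics/sidec.png",cv2.resize(b,None,fx=8,fy=8,interpolation=cv2.INTER_CUBIC))
E
```

```text
(no output)
```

View pics/topc.png

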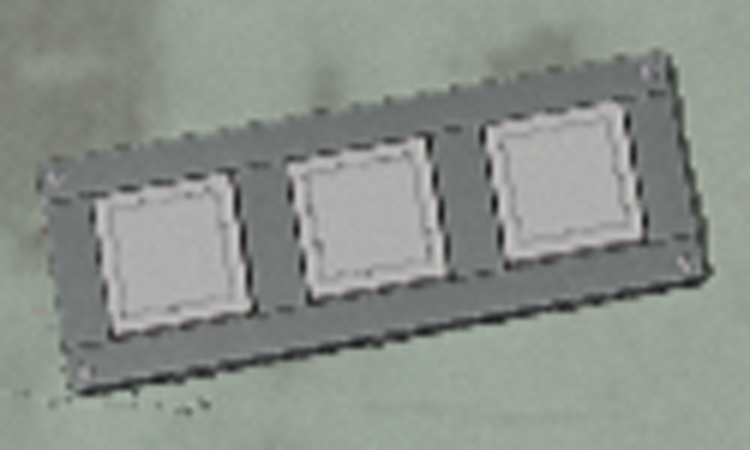

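View pics/sidec.png

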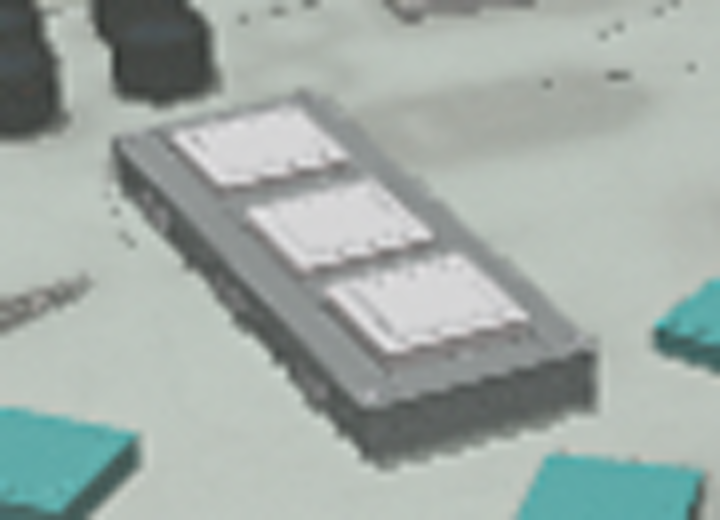

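Top crop: cover centres at about (173,254), (369,218), (565,182). Side crop: (260,145), (340,224), (427,303), with the left cover the farthest. I'll triangulate these.

```bash
cat > h.py <<'E'
from plant import robot
import cv2,numpy as np
def P(n):
    m=robot.camera_model(n); return np.array(m["intrinsics"])@np.c_[m["R"],m["t"]]
def tri(a,b):
    X=cv2.triangulatePoints(P("top"),P("side"),np.float64(a).T.copy(),np.float64(b).T.copy()); return (X[:3]/X[3]).T
def at_z(n,p,z):
    M=P(n); H=np.c_[M[:,0],M[:,1],M[:,2]*z+M[:,3]]; return cv2.perspectiveTransform(np.float64([p]),np.linalg.inv(H))[0]
E
python3 - <<'E'
from h import *
T=np.array([[(97,197),(228,173),(252,310),(117,336)],[(292,160),(425,136),(447,274),(312,301)],[(487,125),(622,101),(643,241),(510,263)]])/6-.42+[215,185]
S=np.array([[(170,135),(300,103),(350,157),(220,187)],[(245,207),(375,178),(433,238),(308,272)],[(325,290),(463,252),(530,317),(392,355)]])/8-.44+[250,155]
c=tri(T.mean(1),S.mean(1)); print(c.round(1))
d=np.diff(c,axis=0);print(np.linalg.norm(d,axis=1))
w=at_z("top",T.mean(1),36); print("top@36",w.round(1), "side@36",at_z("side",S.mean(1),36).round(1))
d=w[0]-w[2]; print("yaw",np.degrees(np.arctan2(-d[0],d[1])),np.linalg.norm(d))
bx=np.array([(45,165),(665,57),(708,272)])/6-.42+[215,185]; q=at_z("top",bx,30);print(q.round(1),np.linalg.norm(q[1]-q[0]),np.linalg.norm(q[2]-q[1]), "ctr",(q[0]+q[2])/2)
# which corner is where in side: refs
for k in range(3): print(tri(T[k],S[k]).round(0).tolist())
E
```

```text
[[497.3 143.6  36.1]
 [512.9  55.7  35.4]
 [527.6 -33.   38.3]]
[89.28859807 90.02043849]
top@36 [[496.3 143.8]
 [511.8  55.8]
 [526.9 -32.8]] side@36 [[498.9 144. ]
 [514.2  54.8]
 [530.5 -28.6]]
yaw 9.812444291380817 179.180996267323
[[538.7 204. ]
 [585.3 -78.4]
 [486.3 -96.5]] 286.20564802468135 100.61275226317633 ctr [512.50435516  53.77313597]
[[502.0, 182.0, 33.0], [522.0, 116.0, 68.0], [495.0, 104.0, 42.0], [472.0, 174.0, 3.0]]
[[518.0, 94.0, 35.0], [536.0, 29.0, 70.0], [510.0, 16.0, 41.0], [489.0, 84.0, -2.0]]
[[533.0, 5.0, 35.0], [550.0, -58.0, 74.0], [524.0, -73.0, 45.0], [505.0, -7.0, 1.0]]
```

Heights and the 90 mm spacing agree with the text. The right cover looks about 2 to 3 mm high. I'll press in order with shut fingers: a light guarded press on the centre of each cover, then a hard one on any that stands high.

```bash
python3 - <<'E'
from h import *
C=np.array([[497.0,143.8],[512.3,55.6],[527.6,-32.6]])
a=np.radians(94.9); q=[0,np.cos(a),np.sin(a),0]
robot.command_gripper(0)
robot.goto([*C[0],200],q)
robot.move_straight([*C[0],60],feed=150)
print(robot.read_clock(),robot.read_finger_gap(),robot.read_wrist_force())
hit=robot.move_straight([*C[0],33],feed=15,guard=5)
print(hit,robot.read_eef_pos(),robot.read_wrist_force(),robot.read_clock())
robot.sleep(.3); print(robot.read_eef_pos(),robot.read_wrist_force())
cv2.imwrite("pics/t1.png",cv2.resize(robot.camera("top")[150:270,180:340],None,fx=4,fy=4))
robot.move_straight([*C[0],60],feed=100)
E
```

```text
3.9083 -0.44628289497997403 [-0.10551065  0.11647723 -0.24170754]
True [496.99700601 143.80877286  36.06045653] [-0.33527201 -0.4527237   5.34633862] 5.3417
[496.96867753 143.79354463  36.05090245] [ 0.3504162  -0.28093556  5.52805957]
```

View pics/t1.png

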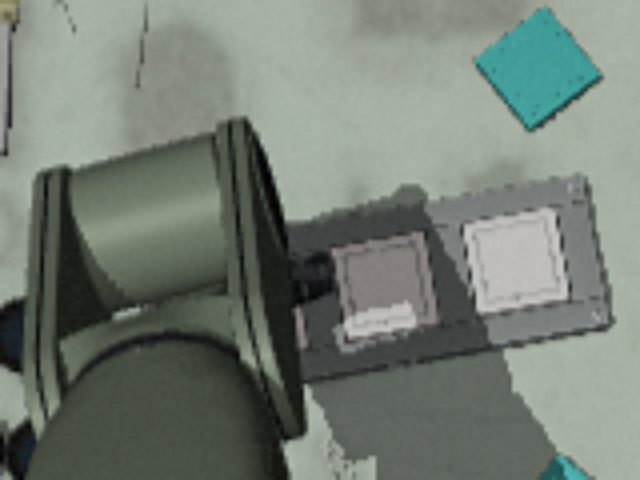

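The arm hides the left cover; the contact at 36.06 mm and 5 N shows it is seated. Next come the middle and right covers.

```bash
python3 - <<'E'
from h import *
C=np.array([[497.0,143.8],[512.3,55.6],[527.6,-32.6]])
def st(l): print(l,robot.read_eef_pos().round(2) if hasattr(robot.read_eef_pos(),'round') else robot.read_eef_pos(),np.round(robot.read_wrist_force(),1),robot.read_clock())
for k in (1,2):
    robot.move_straight([*C[k],60],feed=120)
    hit=robot.move_straight([*C[k],33],feed=15,guard=5); z=robot.read_eef_pos()[2]; st((k,hit))
    if z>37.5:
        hit=robot.move_straight([*C[k],34.5],feed=12,guard=20); st(("push",hit))
        robot.sleep(.3); st("held")
    robot.move_straight([*C[k],60],feed=80)
    if z>37.5:
        robot.move_straight([*C[k],33],feed=15,guard=5); st("recheck")
        robot.move_straight([*C[k],60],feed=80)
robot.move_straight([*C[2],200],feed=150)
robot.goto([147,556,231],robot.read_tcp_rot())
for n,s in(("top",np.s_[185:260,215:340]),("side",np.s_[155:220,250:340])):
    cv2.imwrite(f"pics/{n}2.png",cv2.resize(robot.camera(n)[s],None,fx=6,fy=6,interpolation=cv2.INTER_CUBIC))
print(robot.read_clock())
E
```

```text
(1, True) [512.3   55.59  36.06] [-0.2 -0.1  3.4] 8.4167
(2, True) [527.73 -32.54  38.36] [0.  0.4 3.6] 11.0833
('push', False) [528.06 -32.4   36.03] [-2.4  1.3 12.8] 11.525
held [528.04 -32.38  36.  ] [-2.4  0.2 11.6] 11.825
recheck [527.57 -32.59  36.05] [-0.6  0.6  4.7] 13.725
17.8583
```

View pics/side2.png

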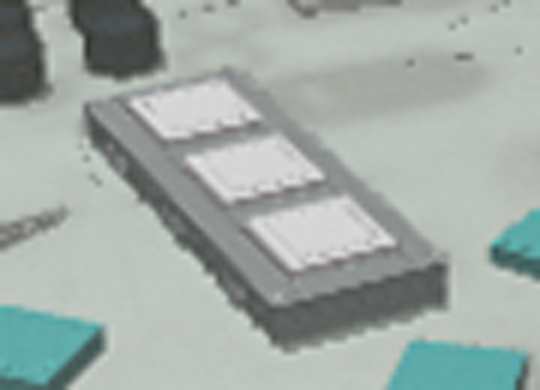

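View pics/top2.png

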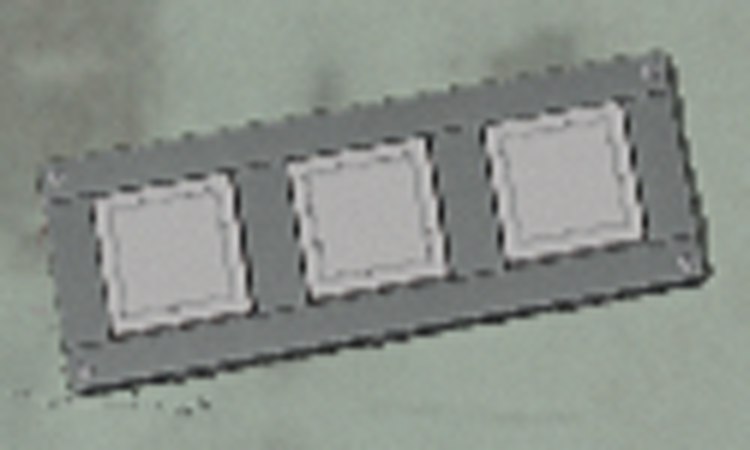

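Both crops show all three covers flat and alike, with the right one at (565,182) in the top crop. The recheck gave 36.05 mm, the seated height.

```bash
python3 -c "
from plant import robot
print(robot.close_job())"
```

```text
the job is handed in; nothing more can be done
None
```

I pressed all three covers left to right; the right one was unseated (38.4 mm at first touch) and now sits at 36.05 mm, level with the other two, and the job was handed in after about 18 s.

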